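Load the sprung ballast wagon, one ball to a well

ROBOT

A 6-joint arm with a two-finger parallel gripper is mounted at the origin on the work surface. World frame = base frame: x ahead of the robot, y to its left, z up, the work surface at z = 0. Lengths are in m, angles in rad, forces in N, time in s.
With the tool pointing down it reaches from about 0.225 to 0.875 m from the base axis. Payload 3.4 kg.
Tool frame: the origin (TCP) lies between the finger pads; the fingertips stand 8 mm ahead of it and the grasp point (between the pads) lies 11 mm behind it; z points along the fingers, y is the line along which they close (so a half turn about z gives the same grasp; the last joint's range is limited). The gripper opens to 85 mm and grips with 20 to 120 N. Pads are 22 mm wide; open, the fingers measure 114 mm over their backs; the gripper's body (76 mm by 85 mm) begins 54 mm behind the grasp point. The pads swing forward as they close: fully open they stand 13 mm farther back than shut.
Start: joints at [-1.349, 0.276, 1.505, -0, 1.361, -0.121], TCP at [0.193, -0.542, 0.239] pointing down, gripper open.
Joint ranges: [-2.89, 2.89], [-0.75, 2.08], [0.22, 2.7], [-1.18, 4.32], [0.11, 2.71], [-2.7, 2.7]. Speed limits (rad/s): [2.57, 2.57, 3.14, 3.14, 3.14, 3.14].

INTERFACE

Orientations are given as a unit quaternion [w, x, y, z].
In Python, from rig import manip gives the robot as it stands.
- The arm moves only by the tool move_arm, never from a script. Its argument "deltas" is a list that holds one entry, the list of rows, each a list of 5 numbers: the shift along the tool's x, y, z normalised to -1 to 1, where 1 is 80 cm, then the turn about the tool's z normalised to -1 to 1, where 1 is 120 degrees, then the closure, from -1 (fully open) to 1 (shut). In form: [[[tx, ty, tz, twist, grip], ...]]. A call has 1 to 12 rows; each row is the pose to reach, as a shift and turn from the pose commanded when the call began, along the tool's axes at that moment; what a row does not reach only later rows make up. A row lasts 1/10 s, in which the tool goes at most 50 mm and 8.59 degrees, less where a joint would pass 70% of its speed; a pose out of reach is approached as far as the arm can. A call with a number of a shift or a turn outside -1 to 1 is refused whole. A call with a gripper value outside its range is refused whole. The fingers move at their own pace and stop on an object; "squeeze" is the grip in N (left out, the last holds). Time passes only in rows, so rows that repeat a pose let the fingers close. It gives the time, the measured TCP pose, the force, the opening and the grip force at its end, in the units of the state.
- manip.get_state(): the state, without advancing time (a new reading comes with each control period).
- manip.get_image(name): name is "side" or "top"; returns the picture (384x512x3 uint8, red, green, blue); there is no depth.
- manip.camera_params(name): a dict with "fx", "fy", "cx", "cy" (pixels), "dist" ([k1, k2, p1, p2, k3] as OpenCV has them; the pictures are not rectified), "R" (3x3) and "t" (3): a world point X has camera coordinates R X + t. Camera axes: x right, y down, z forward; pixel columns grow to the right and rows downward; lengths in m; the calibration is good to about 2 mm. A picture is of the moment at which its call begins. camera_params takes no time and is no camera call.
- manip.sign_off(): hands the job in; it is judged then, once.
The state is a dict: "clock": time; "qpos": joint angles; "qd": joint speeds; "effort": joint torques, N m; "position": TCP position; "ee_rot": TCP orientation; "contact_force": force on the tool from outside, world axes, zero at the start; "moment": the same for the moment, N m; "width": finger opening in m; "gripper_force": force on a finger pad.
Only numpy, scipy, OpenCV 4.12 (cv2) and the standard library are available. Lean on these libraries where they do the work, as an engineer would, in place of code of your own. Each camera call takes 0.05 s, during which the arm holds its last target. There are 200 camera calls.

TASK

Load the yellow wagon with the three cargo balls, one in each of its three wells: roll each ball along the white loading platform into a well without lifting it off the deck, then press it down past the well's spring clips until it is fully home on the well's floor. The wagon rides on springs and sinks while you press, so press on until the ball is down, but never so hard that the springs bottom out, and leave the other models, the pot and the screwdriver where they are.

Things in the scene. Friction and masses are not known exactly. Their poses are not given: they have to be found in the camera images.
- platform: fixed white plastic loading platform, 150 (x) by 270 (y) mm, deck 80 mm above its origin (centre of its underside, on the table); +x edge faces the wagon. Parking groove along y at x = -35 mm: two grey strips 3 mm high, 14 mm apart; a ball there has its centre 18 mm above the deck and climbs out at a small push. Walls 18 mm high at both y ends; -x edge open.
- ball1_center (a point): glossy plastic ball, 34 mm across, 30 g, loose, red (all three balls are interchangeable); the point is its centre, its axes roll with it. It starts in the parking groove of the platform, somewhere along it, and rolls away easily if struck or let go while moving.
- ball2_center (a point): glossy plastic ball, 34 mm across, 30 g, loose, blue (all three balls are interchangeable); the point is its centre, its axes roll with it. It starts in the parking groove of the platform, somewhere along it, and rolls away easily if struck or let go while moving.
- ball3_center (a point): glossy plastic ball, 34 mm across, 30 g, loose, green (all three balls are interchangeable); the point is its centre, its axes roll with it. It starts in the parking groove of the platform, somewhere along it, and rolls away easily if struck or let go while moving.
- well1 (a point): -y end well of the yellow wagon's deck: round, mouth 37 mm; wells are 62 mm apart along y. Point: on the well's axis at deck level; x points from the platform to the wagon's far wall, z up. Sprung steel clips at its -y and +y sides stand 3 mm above the deck, 31 mm apart: a ball rolled over the mouth drops in and stops on them, its centre about 7 mm above this point.
- well2 (a point): middle well, like well1. Pressed straight down past the clips a ball stands on the well's floor, fully home: its centre is then 5 mm below this point, its top 12 mm above the deck, and it stays down by itself. The wagon stands fixed on its track along the platform's y axis, shifted along it from run to run; wells' axes lie about 124 mm in +x from the platform's origin.
- well3 (a point): +y end well, like well1. The wagon's deck is 90 (x) by 219 (y) mm, 78 mm above the table, 2 mm below the platform's deck, across a gap of about 6 mm. Walls 24 mm above it on the far (+x) side and at both y ends; ribs 4 mm high between the wells.
- tub (a joint): how far the wagon's yellow body has sunk on its springs, m: 0 at rest, 0.019 bottomed out (not allowed: stay under 0.0185). It starts to sink at a press of 0.5 to 2.5 N, then 0.8 N per mm. The press the clips take differs by run: roughly 7 to 11 N. So pressing to the seated height measured at rest is not enough: press until the force shows the ball is down.
- coach: green coach with a white stripe, 320 x 72 x 90 mm, bystander; origin under its centre
- loco: grey locomotive, 240 x 72 x 90 mm, 120 mm with its pantograph, bystander; origin under its centre
- crane: orange crane car, 200 x 70 x 110 mm, bystander; origin under its centre
- pot: white ceramic mug-shaped pot with wooden clip lid, 88 mm across, 97 mm high, bystander; origin under its centre
- screwdriver: screwdriver lying on the table, bystander

How it is judged:
By the outcome, as a careful person would: the job done as asked, in the order asked, and still so for the second after the job is handed in, with the robot touching nothing.
It also fails if it takes over 72 s, if anything falls off the work surface, if the arm or the gripper's body presses on something with over 40 N, if the wrist force passes 120 N, or if a joint passes its speed limit or range.

## Working session

There is one attempt and no reset: what is moved stays moved. The work goes in short steps, Python scripts to look and compute and a tool call to move; the robot and the scene stay as the last step left them, time stands still between calls to the robot, and variables do not carry over. Pictures are saved under pics/ and viewed, at most 10 in all, crops included, and the job is handed in when it is done.

Besides the shell and the picture viewer there is one more tool, called as a command line: name --argument value ..., lists and objects as JSON in quotes. move_arm: Moves the arm, as the interface text tells. Scaled input: -1 to 1 covers 80 cm each way for a shift and 120 degrees each way for a turn. Its arguments: {"type":"object","properties":{"deltas":{"type":"array","items":{"type":"array","items":{"type":"array","items":{"type":"number","minimum":-1,"maximum":1}}}},"squeeze":{"type":"number"}},"required":["deltas"]}

```bash
mkdir -p pics
python3 - <<'E'
from rig import manip
import cv2
for n in("top","side"):
    im=manip.get_image(n); cv2.imwrite(f"pics/{n}0.png",im[:,:,::-1])
    p=manip.camera_params(n); print(n,{k:(v.tolist() if hasattr(v,'tolist') else v) for k,v in p.items()})
print(manip.get_state())
E
```

```text
top {'fx': 439.4819657931948, 'fy': 439.4819657931948, 'cx': 248.0179529586542, 'cy': 194.96224747498175, 'dist': [-0.008660962650719322, 0.0, 0.0, 0.0, 0.0], 'R': [[0.019500271625563226, -0.9997856588544026, 0.006955268190167516], [-0.9832635982356184, -0.020437460462451505, -0.18103868811552534], [0.18114203209435953, -0.003308558434369466, -0.983451380419903]], 't': [-0.06428226195625071, 0.587973339163431, 1.119584713407198]}
side {'fx': 391.8349040277127, 'fy': 391.8349040277127, 'cx': 256.07970271366185, 'cy': 188.27304082400082, 'dist': [0.02133577447097618, 0.0, 0.0, 0.0, 0.0], 'R': [[-0.7091528303659561, -0.705036368155246, -0.005097328948978321], [-0.4042111207444413, 0.41247351089095546, -0.8163816342127082], [0.5776812555817232, -0.5768789495134568, -0.5774902982369265]], 't': [0.40576921615053924, 0.3211073272691736, 0.6665326260120761]}
{'clock': 0.1, 'qpos': array([-1.34898667e+00,  2.76517065e-01,  1.50601549e+00,  2.23264810e-05,
        1.36073269e+00, -1.21059102e-01]), 'qd': array([-0.00229181, -0.00116856, -0.00429054, -0.00150144,  0.00029503,
        0.00064657]), 'effort': array([ 9.94779766e-04, -4.17701590e+01, -2.46406084e+01, -2.67261321e-04,
        5.87479080e-03,  1.14173835e-05]), 'position': array([ 0.1931747 , -0.54107664,  0.23853103]), 'ee_rot': array([-8.35784221e-04,  9.85341136e-01,  1.70593514e-01, -3.12087509e-05]), 'contact_force': array([-0.16060679,  0.08226589, -0.03753041]), 'moment': array([-0.01137286,  0.01176921, -0.01257026]), 'gripper_force': 0.0, 'width': 0.08547351206586472}
```

View pics/top0.png

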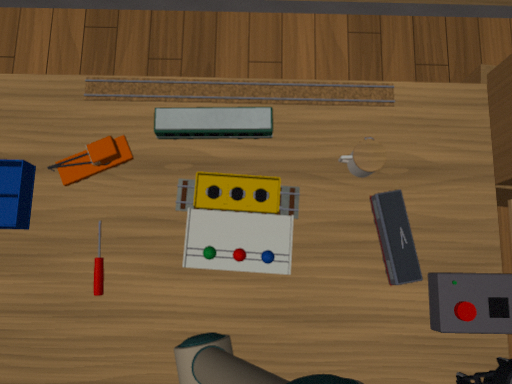

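View pics/side0.png

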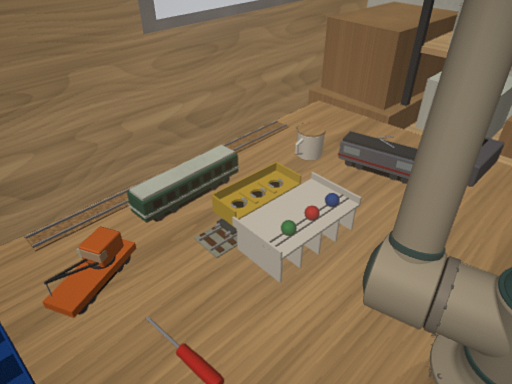

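The top view shows balls green (209,253), red (239,255) and blue (268,257) in the groove, and wells at about (213,192), (237,194) and (261,196). The wagon and platform have a slight yaw. The side view agrees, with balls at (289,228), (312,213) and (333,200).

```bash
cat > h.py <<'E'
import numpy as np, cv2
from rig import manip
def ray(n,uv):
    p=manip.camera_params(n);K=np.array([[p['fx'],0,p['cx']],[0,p['fy'],p['cy']],[0,0,1.]])
    x=cv2.undistortPoints(np.array([[uv]],float),K,np.array(p['dist']))[0,0]
    R=np.array(p['R']);t=np.array(p['t']);return -R.T@t, R.T@np.array([x[0],x[1],1])
def plane(n,uv,z):
    o,d=ray(n,uv);return o+d*(z-o[2])/d[2]
def tri(a,b):
    (o,d),(q,e)=ray('top',a),ray('side',b)
    s=np.linalg.lstsq(np.c_[d,-e],q-o,rcond=None)[0];P,Q=o+d*s[0],q+e*s[1]
    return (P+Q)/2,np.linalg.norm(P-Q)
def blobs(m,amin,amax):
    k,l,s,c=cv2.connectedComponentsWithStats(m.astype(np.uint8))
    return [(c[i],s[i]) for i in range(1,k) if amin<s[i,4]<amax]
def balls(im,roi):
    h=cv2.cvtColor(im,cv2.COLOR_RGB2HSV);x0,y0,x1,y1=roi;o={}
    H,S,V=h[...,0].astype(int),h[...,1],h[...,2];R=np.zeros(H.shape,bool);R[y0:y1,x0:x1]=1
    for n,m in dict(red=(H<6)|(H>172),blue=(H>100)&(H<130),green=(H>50)&(H<85)).items():
        b=blobs(m&(S>120)&(V>50)&R,15,600)
        if b:
            b=max(b,key=lambda q:q[1][4]);x,y,w,hh,a=b[1]
            o[n]=((x+(w-1)/2,y+(hh-1)/2),(w,hh,a))
    return o
ROI=dict(top=(180,165,300,275),side=(200,150,365,275))
E
python3 - <<'E'
from h import *
np.set_printoptions(precision=4,suppress=True)
im={n:cv2.imread(f'pics/{n}0.png')[:,:,::-1].copy() for n in('top','side')}
b={n:balls(im[n],ROI[n]) for n in im}
for c in b['top']:
    print(c,b['top'][c],b['side'].get(c),plane('top',b['top'][c][0],.098),plane('side',b['side'][c][0],.098),tri(b['top'][c][0],b['side'][c][0]))
for n,r in dict(top=(197,175,279,212),side=(215,165,300,220)).items():
    g=im[n].max(2);R=np.zeros(g.shape,bool);R[r[1]:r[3],r[0]:r[2]]=1
    for c,s in blobs((g<90)&R,20,400): print(n,'well',c,s,plane(n,s[:2]+(s[2:4]-1)/2,.078))
h=cv2.cvtColor(im['top'],cv2.COLOR_RGB2HSV)
m=((h[...,1]>150)&(h[...,0]>18)&(h[...,0]<35)&(h[...,2]>90)).astype(np.uint8);m[:165]=0;m[225:]=0;m[:,:185]=0;m[:,300:]=0
q=cv2.minAreaRect(cv2.findNonZero(m));print(q);print([plane('top',p,.102) for p in cv2.boxPoints(q)])
m=((h[...,1]<60)&(h[...,2]>130)).astype(np.uint8);m[:200]=0;m[285:]=0;m[:,:175]=0;m[:,302:]=0
q=cv2.minAreaRect(cv2.findNonZero(m));print(q);print([plane('top',p,.08) for p in cv2.boxPoints(q)])
x=np.hstack([cv2.resize(im['top'][165:280,178:302],None,fx=4,fy=4,interpolation=cv2.INTER_CUBIC)]);cv2.imwrite('pics/c.png',x[:,:,::-1])
E
```

```text
red ((np.float64(239.0), np.float64(254.5)), (np.int32(13), np.int32(12), np.int32(129))) ((np.float64(311.5), np.float64(212.5)), (np.int32(14), np.int32(14), np.int32(158))) [ 0.4289 -0.0326  0.098 ] [ 0.4292 -0.0326  0.098 ] (array([ 0.429 , -0.0326,  0.0981]), np.float64(0.00023263967381126357))
blue ((np.float64(267.5), np.float64(256.5)), (np.int32(12), np.int32(12), np.int32(121))) ((np.float64(331.5), np.float64(197.0)), (np.int32(10), np.int32(7), np.int32(54))) [ 0.4253 -0.1041  0.098 ] [ 0.4318 -0.1115  0.098 ] (array([ 0.4258, -0.1033,  0.1053]), np.float64(0.0017431549606969179))Traceback (most recent call last):
  File "<stdin>", line 6, in <module>
KeyError: 'green'
```

```bash
sed -i 's/(S>120)&(V>50)/(S>90)\&(V>25)/; s/H>50)&(H<85/H>45)\&(H<95/' h.py
cat > m.py <<'E'
from h import *
np.set_printoptions(precision=4,suppress=True)
im={n:cv2.imread(f'pics/{n}0.png')[:,:,::-1].copy() for n in('top','side')}
b={n:balls(im[n],ROI[n]) for n in im}
for n in b:
  for c,(uv,s) in b[n].items(): print(n,c,uv,tuple(map(int,s)),plane(n,uv,.098))
for n,r in dict(top=(197,175,279,212),side=(215,165,300,220)).items():
    g=im[n].max(2);R=np.zeros(g.shape,bool);R[r[1]:r[3],r[0]:r[2]]=1
    for c,s in blobs((g<90)&R,20,400): print(n,'well',c,s,plane(n,s[:2]+(s[2:4]-1)/2,.078))
h=cv2.cvtColor(im['top'],cv2.COLOR_RGB2HSV)
m=((h[...,1]>150)&(h[...,0]>18)&(h[...,0]<35)&(h[...,2]>90)).astype(np.uint8);m[:165]=0;m[225:]=0;m[:,:185]=0;m[:,300:]=0
q=cv2.minAreaRect(cv2.findNonZero(m));print(q);print([plane('top',p,.102) for p in cv2.boxPoints(q)])
m=((h[...,1]<60)&(h[...,2]>130)).astype(np.uint8);m[:200]=0;m[285:]=0;m[:,:175]=0;m[:,302:]=0
q=cv2.minAreaRect(cv2.findNonZero(m));print(q);print([plane('top',p,.08) for p in cv2.boxPoints(q)])
x=np.hstack([cv2.resize(im['top'][165:280,178:302],None,fx=4.5,fy=4.5,interpolation=cv2.INTER_CUBIC)]);cv2.imwrite('pics/c.png',x[:,:,::-1])
E
python3 m.py
```

```text
top red (np.float64(239.0), np.float64(254.5)) (13, 12, 132) [ 0.4289 -0.0326  0.098 ]
top blue (np.float64(267.5), np.float64(256.5)) (12, 12, 122) [ 0.4253 -0.1041  0.098 ]
top green (np.float64(209.0), np.float64(252.5)) (13, 12, 124) [0.4324 0.0426 0.098 ]
side red (np.float64(311.5), np.float64(212.5)) (14, 14, 165) [ 0.4292 -0.0326  0.098 ]
side blue (np.float64(331.5), np.float64(199.0)) (12, 11, 111) [ 0.4272 -0.1051  0.098 ]
side green (np.float64(288.0), np.float64(227.5)) (13, 14, 145) [0.4331 0.0427 0.098 ]
top well [213.169  191.7042] [207 185  13  14 142] [0.592  0.0394 0.078 ]
top well [236.8273 193.2014] [231 187  13  14 139] [ 0.588  -0.0235  0.078 ]
top well [260.5    194.8676] [255 189  12  13 136] [ 0.5853 -0.085   0.078 ]
top well [223.7091 209.6545] [197 208  54   4  55] [0.545  0.0106 0.078 ]
side well [222.6647 169.0539] [215 165  23  13 167] [ 0.7185 -0.0328  0.078 ]
side well [224.2384 178.2185] [215 169  23  20 151] [ 0.6913 -0.0087  0.078 ]
side well [274.8649 183.7838] [270 182  10   5  37] [ 0.5835 -0.0789  0.078 ]
side well [257.1277 193.4468] [252 191  10   6  47] [ 0.5873 -0.0172  0.078 ]
side well [238.0172 203.7586] [232 201  12   7  58] [0.5897 0.0448 0.078 ]
((237.0128631591797, 191.5601806640625), (86.34415435791016, 36.86452102661133), 3.8785247802734375)
[array([0.5462, 0.0878, 0.102 ]), array([0.6424, 0.0855, 0.102 ]), array([ 0.6316, -0.1373,  0.102 ]), array([ 0.5357, -0.1315,  0.102 ])]
((237.9792938232422, 241.05030822753906), (108.39769744873047, 59.41061019897461), 3.945185899734497)
[array([0.3956, 0.1115, 0.08  ]), array([0.5474, 0.108 , 0.08  ]), array([ 0.5337, -0.1727,  0.08  ]), array([ 0.3823, -0.1625,  0.08  ])]
```

View pics/c.png

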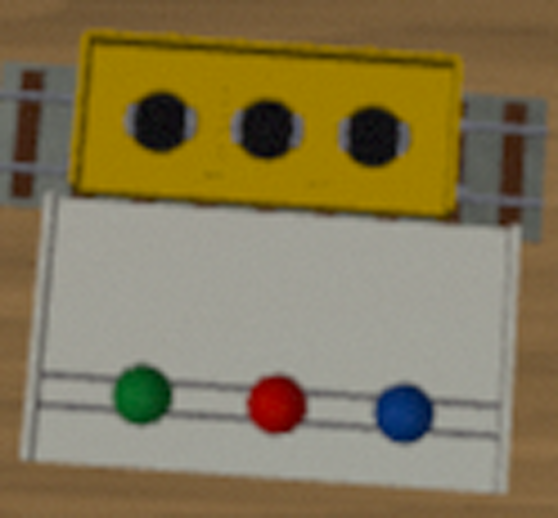

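The crop shows all three wells with clips at their ±y sides and the balls in the groove, and the geometry checks out: groove to wells is 159 mm, well spacing 62 mm, yaw about -2.8°.

Plan: straddle each ball with the fingers closing along the push direction and the opening at about 40 mm. Roll it in, lift, shut the gripper, and press.

```bash
cat >> h.py <<'E'
B=dict(green=(.4327,.0427),red=(.429,-.0326),blue=(.4262,-.1046))
W=dict(green=(.5914,.0389),red=(.5884,-.0230),blue=(.5854,-.0849))
def go(x,y,z,phi=None):
    "normalised row entries to bring TCP to x,y,z with tool y heading phi (deg)"
    from scipy.spatial.transform import Rotation as Ro
    s=manip.get_state();q=s['ee_rot'];M=Ro.from_quat([q[1],q[2],q[3],q[0]]).as_matrix()
    d=M.T@(np.array([x,y,z])-s['position'])/.8
    h=np.degrees(np.arctan2(M[1,1],M[0,1]))
    tw=0 if phi is None else -(phi-h)/120
    return np.round([*d,tw],4).tolist()
def phi(c):
    d=np.subtract(W[c],B[c]);return float(np.degrees(np.arctan2(d[1],d[0])))
E
python3 -c "
from h import *
print({c:phi(c) for c in B}); print(go(*B['green'],.2,phi('green')))"
```

```text
{'green': -1.3716595236332605, 'red': 3.446523846645983, 'blue': 7.054133181460776}
[0.5273, -0.5865, 0.0493, -0.5749]
```

move_arm --deltas '[[[0.5273,-0.5865,0.0493,-0.5749,0.0],[0.5273,-0.5865,0.0493,-0.5749,0.0],[0.5273,-0.5865,0.0493,-0.5749,0.0],[0.5273,-0.5865,0.0493,-0.5749,0.0],[0.5273,-0.5865,0.0493,-0.5749,0.0],[0.5273,-0.5865,0.0493,-0.5749,0.0],[0.5273,-0.5865,0.0493,-0.5749,0.0],[0.5273,-0.5865,0.0493,-0.5749,0.0],[0.5273,-0.5865,0.0493,-0.5749,0.0],[0.5273,-0.5865,0.0493,-0.5749,0.0],[0.5273,-0.5865,0.0493,-0.5749,0.0],[0.5273,-0.5865,0.0493,-0.5749,0.0]]]' --squeeze 20

```text
clock: 1.3
position: [0.4208, 0.0145, 0.2017]
ee_rot: [0.0, 0.715, 0.699, -0.0]
contact_force: [1.0, -0.3, -0.6]
width: 0.0428
gripper_force: 0.0
```

move_arm --deltas '[[[0,0,0,0,0],[0,0,0,0,0],[0,0,0,0,0]]]'

```text
clock: 1.6
position: [0.4202, 0.0116, 0.2016]
ee_rot: [-0.0, 0.716, 0.698, -0.001]
contact_force: [0.1, 0.1, -0.4]
width: 0.0426
gripper_force: 0.0
```

```bash
python3 -c "
from h import *
print(go(*B['green'],.12,phi('green')))
s=manip.get_state();print(s['clock'],s['position'],s['width'])
im=manip.get_image('side');cv2.imwrite('pics/s1.png',cv2.resize(im[80:300,190:400],None,fx=2.7,fy=2.7)[:,:,::-1])"
```

```text
[0.0393, 0.0148, 0.102, -0.0003]
1.6 [0.42015019 0.01159204 0.20164177] 0.042571599857954355
```

View pics/s1.png

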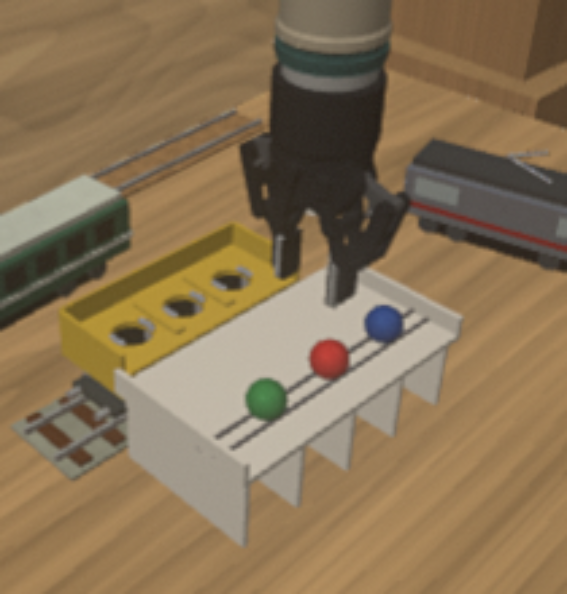

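The gripper hovers with its tips apart along x: the near fingertip is at crop (337,303), full-frame (315,192). The balls are unmoved.

```bash
python3 -c "
from h import *
o,d=ray('side',(314.8,192.2)); 
for y in (.0116,): 
  P=o+d*(y-o[1])/d[1]; print(P)
o,d=ray('side',(190+288/2.7,80+275/2.7)); P=o+d*(.0116-o[1])/d[1]; print(P)"
```

```text
[0.39531096 0.0116     0.19393815]
[0.44214854 0.0116     0.19636417]
```

move_arm --deltas '[[[0.039,0.015,0.04,0,0],[0.039,0.015,0.07,0,0],[0.039,0.015,0.102,0,0],[0.039,0.015,0.112,0,0],[0.039,0.015,0.122,0,0],[0.039,0.015,0.122,0,0],[0.039,0.015,0.122,0,0]]]'

```text
clock: 2.35
position: [0.4341, 0.0427, 0.105]
ee_rot: [0.001, 0.716, 0.698, 0.001]
contact_force: [0.1, -0.3, 0.1]
width: 0.0426
gripper_force: 0.0
```

```bash
python3 -c "
from h import *
print(go(*B['green'],.094,phi('green')))"
```

```text
[-0.0001, -0.0018, 0.0138, -0.0005]
```

move_arm --deltas '[[[0,-0.002,0.007,0,0],[0,-0.002,0.015,0,0],[0,-0.002,0.015,0,0.05],[0,-0.002,0.015,0,0.05]]]'

```text
clock: 2.75
position: [0.4317, 0.0434, 0.0921]
ee_rot: [-0.0, 0.715, 0.699, -0.0]
contact_force: [-0.5, -0.1, -0.4]
width: 0.0403
gripper_force: 0.0
```

```bash
python3 -c "
from h import *
d=np.array([*W['green']])
p=phi('green');u=np.array([np.cos(np.radians(p)),np.sin(np.radians(p))])
print(go(*(d+.003*u),.093,p))"
```

```text
[-0.0009, 0.2035, -0.0012, 0.0001]
```

move_arm --deltas '[[[0,0.006,-0.001,0,0.05],[0,0.012,-0.001,0,0.05],[0,0.018,-0.001,0,0.05],[0,0.024,-0.001,0,0.05],[0,0.03,-0.001,0,0.05],[0,0.036,-0.001,0,0.05]]]'

```text
clock: 3.35
position: [0.4612, 0.0426, 0.093]
ee_rot: [0.0, 0.716, 0.699, 0.0]
contact_force: [-0.3, -1.0, 0.1]
width: 0.0402
gripper_force: 0.1
```

```bash
cat > look.py <<'E'
from h import *
np.set_printoptions(precision=4,suppress=True)
for n in('top','side'):
    im=manip.get_image(n);cv2.imwrite(f'pics/{n}_{manip.get_state()["clock"]:.2f}.png',im[:,:,::-1])
    for c,(uv,s) in balls(im,ROI[n]).items(): print(n,c,uv,tuple(map(int,s)),plane(n,uv,.097))
s=manip.get_state();print(s['position'],s['contact_force'])
E
python3 look.py
```

```text
top red (np.float64(239.0), np.float64(254.5)) (13, 12, 132) [ 0.4289 -0.0326  0.097 ]
top blue (np.float64(267.5), np.float64(256.5)) (12, 12, 123) [ 0.4254 -0.1042  0.097 ]
top green (np.float64(228.0), np.float64(227.0)) (7, 31, 147) [ 0.4976 -0.0031  0.097 ]
side red (np.float64(311.5), np.float64(212.5)) (14, 14, 166) [ 0.4299 -0.0337  0.097 ]
side blue (np.float64(331.5), np.float64(199.0)) (12, 13, 121) [ 0.4279 -0.1062  0.097 ]
side green (np.float64(276.5), np.float64(221.5)) (12, 14, 119) [0.4647 0.0443 0.097 ]
[0.4616 0.0426 0.0931] [-0.4963 -0.145  -0.2069]
```

move_arm --deltas '[[[0,0.01,0,0,0.05],[0,0.02,0,0,0.05],[0,0.03,0,0,0.05],[0,0.04,0,0,0.05],[0,0.05,0,0,0.05],[0,0.06,0,0,0.05],[0,0.07,0,0,0.05],[0,0.08,0,0,0.05],[0,0.09,0,0,0.05],[0,0.1,0,0,0.05],[0,0.11,0,0,0.05],[0,0.115,0,0,0.05]]]'

```text
clock: 4.65
position: [0.5537, 0.0404, 0.0931]
ee_rot: [0.0, 0.716, 0.699, 0.0]
contact_force: [-0.4, -0.7, 0.8]
width: 0.041
gripper_force: 0.0
```

```bash
python3 look.py | grep -v -e red -e blue; python3 -c "
from h import *
print(go(*np.add(W['green'],(.003,0)),.093,phi('green')))"
```

```text
top green (np.float64(224.0), np.float64(180.5)) (19, 32, 176) [0.6179 0.0105 0.097 ]
side green (np.float64(246.5), np.float64(203.0)) (10, 13, 111) [0.559 0.044 0.097]
[0.5533 0.0404 0.093 ] [ 0.4124 -0.4155  0.1457]
[-0.0006, 0.0514, 0.0, 0.0]
```

move_arm --deltas '[[[0,0.005,0,0,0.05],[0,0.01,0,0,0.05],[0,0.015,0,0,0.05],[0,0.02,0,0,0.05],[0,0.025,0,0,0.05],[0,0.03,0,0,0.05],[0,0.035,0,0,0.05],[0,0.04,0,0,0.05],[0,0.045,0,0,0.05],[0,0.049,0,0,0.05],[0,0.051,0,0,0.05],[0,0.051,0,0,0.05]]]'

```text
clock: 5.95
position: [0.5936, 0.0395, 0.093]
ee_rot: [0.0, 0.716, 0.699, 0.0]
contact_force: [-0.1, 0.3, 0.9]
width: 0.0406
gripper_force: 0.0
```

```bash
python3 look.py | grep -v -e red -e blue
python3 - <<'E'
from h import *
import glob,os
f=max(glob.glob('pics/side_*'),key=os.path.getmtime);cv2.imwrite('pics/v.png',cv2.resize(cv2.imread(f)[140:260,200:360],None,fx=4,fy=4))
E
```

```text
top green (np.float64(224.5), np.float64(168.5)) (16, 8, 67) [0.6498 0.0102 0.097 ]
side green (np.float64(236.0), np.float64(200.0)) (9, 13, 87) [0.5849 0.0532 0.097 ]
[0.5932 0.0395 0.093 ] [-0.743  -0.0285  0.7062]
```

View pics/v.png

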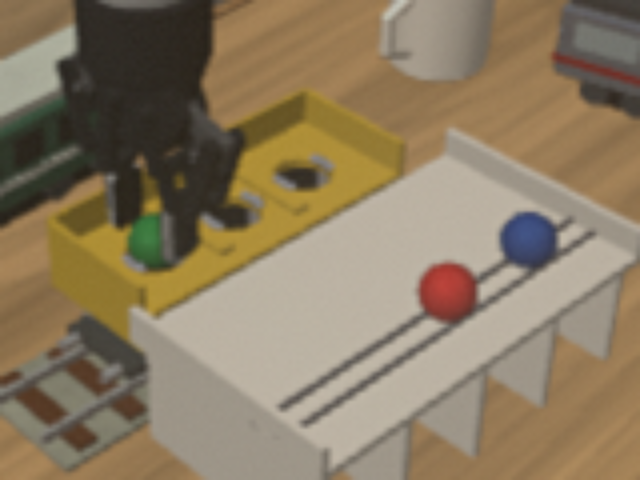

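The green ball sits in the +y well at crop (150,240), resting on the clips. Next I lift straight up, shut the gripper, and verify from the cameras.

move_arm --deltas '[[[0,0,-0.01,0,0.05],[0,0,-0.03,0,0.05],[0,0,-0.06,0,0.2],[0,-0.003,-0.06,0,1],[0,-0.003,-0.06,0,1],[0,-0.003,-0.06,0,1],[0,-0.003,-0.06,0,1],[0,-0.003,-0.06,0,1]]]'

```text
clock: 6.85
position: [0.5905, 0.0395, 0.1402]
ee_rot: [-0.001, 0.716, 0.699, -0.001]
contact_force: [-0.9, 0.1, -0.6]
width: -0.0002
gripper_force: 0.0
```

```bash
python3 look.py
python3 - <<'E'
from h import *
im=manip.get_image('side');b=balls(im,ROI['side']);print(plane('side',b['green'][0],.085))
print(manip.get_state()['width'],go(*W['green'],.12,phi('green')))
E
```

```text
top red (np.float64(239.0), np.float64(254.5)) (13, 12, 132) [ 0.4289 -0.0326  0.097 ]
top blue (np.float64(267.5), np.float64(256.5)) (12, 12, 123) [ 0.4254 -0.1042  0.097 ]
top green (np.float64(215.0), np.float64(218.0)) (15, 9, 68) [0.5199 0.0306 0.097 ]
side red (np.float64(311.5), np.float64(212.5)) (14, 14, 165) [ 0.4299 -0.0337  0.097 ]
side blue (np.float64(331.5), np.float64(199.0)) (12, 11, 111) [ 0.4279 -0.1062  0.097 ]
side green (np.float64(238.0), np.float64(200.0)) (13, 13, 127) [0.5815 0.05   0.097 ]
[0.5907 0.0395 0.1404] [-0.1076 -0.2341  0.4021]
[0.59346308 0.03934298 0.085     ]
0.00015502390149502062 [-0.0008, 0.0008, 0.0257, 0.0]
```

move_arm --deltas '[[[0,0.001,0.02,0,1],[0,0.001,0.035,0,1],[0,0.001,0.0375,0,1],[0,0.001,0.04,0,1],[0,0.001,0.0425,0,1],[0,0.001,0.045,0,1],[0,0.001,0.0475,0,1],[0,0.001,0.0475,0,1]]]'

```text
clock: 7.8
position: [0.5924, 0.0395, 0.1037]
ee_rot: [0.001, 0.716, 0.699, 0.001]
contact_force: [-0.6, -0.0, 6.1]
width: 0.0001
gripper_force: 2.7
```

move_arm --deltas '[[[0,0,0.0012,0,1],[0,0,0.0025,0,1],[0,0,0.0025,0,1]]]'

```text
clock: 8.1
position: [0.5925, 0.0395, 0.1021]
ee_rot: [0.001, 0.715, 0.699, 0.001]
contact_force: [-1.4, 0.0, 6.9]
width: -0.0001
gripper_force: 3.3
```

move_arm --deltas '[[[0,0,0.0012,0,1],[0,0,0.0025,0,1],[0,0,0.0025,0,1]]]'

```text
clock: 8.4
position: [0.5927, 0.0395, 0.1004]
ee_rot: [0.001, 0.716, 0.699, 0.001]
contact_force: [0.3, 0.9, 7.9]
width: -0.0
gripper_force: 3.8
```

move_arm --deltas '[[[0,0,0.0012,0,1],[0,0,0.0025,0,1],[0,0,0.0025,0,1]]]'

```text
clock: 8.7
position: [0.5929, 0.0392, 0.0984]
ee_rot: [0.001, 0.715, 0.699, 0.001]
contact_force: [-0.4, -1.3, 7.3]
width: 0.0003
gripper_force: 3.6
```

move_arm --deltas '[[[0,0,0.0012,0,1],[0,0,0.0025,0,1],[0,0,0.0025,0,1]]]'

```text
clock: 9.0
position: [0.593, 0.039, 0.0966]
ee_rot: [0.002, 0.715, 0.699, 0.001]
contact_force: [0.1, -1.3, 8.2]
width: -0.0
gripper_force: 4.2
```

move_arm --deltas '[[[0,0,0.0012,0,1],[0,0,0.0025,0,1],[0,0,0.0025,0,1]]]'

```text
clock: 9.3
position: [0.5927, 0.0394, 0.0939]
ee_rot: [0.001, 0.716, 0.699, 0.001]
contact_force: [0.8, -0.8, 2.8]
width: 0.0002
gripper_force: 1.8
```

move_arm --deltas '[[[0,0,0.0012,0,1],[0,0,0.0025,0,1],[0,0,0.0025,0,1]]]'

```text
clock: 9.6
position: [0.5926, 0.0394, 0.0914]
ee_rot: [0.001, 0.715, 0.699, 0.001]
contact_force: [1.3, 0.1, 5.1]
width: -0.0
gripper_force: 2.7
```

The clips gave way (force fell from 8.2 to 2.8 N), and it then rose at the spring rate, so the ball is on the floor. One small extra press, then I lift and go to red.

move_arm --deltas '[[[0,0,0.0012,0,1],[0,0,0.0025,0,1],[0,0,0.0025,0,1]]]'

```text
clock: 9.9
position: [0.5926, 0.0394, 0.0896]
ee_rot: [0.001, 0.716, 0.699, 0.001]
contact_force: [-0.3, 0.0, 7.6]
width: 0.0
gripper_force: 3.4
```

move_arm --deltas '[[[0,0,-0.01,0,1],[0,0,-0.04,0,1],[0,0,-0.1,0,1],[0,0,-0.1,0,0.0],[0,0,-0.1,0,0.0]]]'

```text
clock: 10.4
position: [0.5918, 0.0396, 0.1698]
ee_rot: [0.0, 0.716, 0.699, 0.0]
contact_force: [0.5, 0.1, -1.2]
width: 0.028
gripper_force: 0.0
```

```bash
python3 look.py
python3 - <<'E'
from h import *
im=manip.get_image('side');b=balls(im,ROI['side']);print(plane('side',b['green'][0],.073))
print(go(*B['red'],.165,phi('red')))
E
```

```text
top red (np.float64(239.0), np.float64(254.5)) (13, 12, 132) [ 0.4289 -0.0326  0.097 ]
top blue (np.float64(267.5), np.float64(256.5)) (12, 12, 122) [ 0.4254 -0.1042  0.097 ]
top green (np.float64(214.0), np.float64(219.0)) (15, 9, 79) [0.5173 0.033  0.097 ]
side red (np.float64(311.5), np.float64(212.5)) (14, 14, 164) [ 0.4299 -0.0337  0.097 ]
side blue (np.float64(331.5), np.float64(198.5)) (12, 12, 113) [ 0.429  -0.1078  0.097 ]
side green (np.float64(238.5), np.float64(202.0)) (12, 9, 79) [0.575  0.0544 0.097 ]
[0.5904 0.0396 0.1677] [ 0.753   0.0262 -0.1059]
[0.59862728 0.03338767 0.073     ]
[-0.0951, -0.1994, 0.0037, -0.0402]
```

move_arm --deltas '[[[-0.095,-0.2,0.004,-0.04,0.0],[-0.095,-0.2,0.004,-0.04,0.0],[-0.095,-0.2,0.004,-0.04,0.0],[-0.095,-0.2,0.004,-0.04,0.0],[-0.095,-0.2,0.004,-0.04,0.0],[-0.095,-0.2,0.004,-0.04,0.0],[-0.095,-0.2,0.004,-0.04,0.0]]]'

```text
clock: 11.25
position: [0.431, -0.0325, 0.1656]
ee_rot: [0.0, 0.686, 0.728, 0.0]
contact_force: [-0.8, 0.2, -0.2]
width: 0.0427
gripper_force: 0.0
```

```bash
python3 -c "
from h import *
print(go(*B['red'],.093,phi('red')),manip.get_state()['width'])"
```

```text
[0.0, -0.0025, 0.0907, -0.0001] 0.042678887964122635
```

move_arm --deltas '[[[0,-0.002,0.03,0,0],[0,-0.002,0.06,0,0],[0,-0.002,0.075,0,0],[0,-0.002,0.085,0,0],[0,-0.002,0.0905,0,0],[0,-0.002,0.0905,0,0.05],[0,-0.002,0.0905,0,0.05]]]'

```text
clock: 11.95
position: [0.4291, -0.0328, 0.0938]
ee_rot: [0.0, 0.686, 0.728, 0.0]
contact_force: [0.0, 0.2, 0.9]
width: 0.0405
gripper_force: 0.0
```

```bash
python3 -c "
from h import *
print(go(*np.add(W['red'],(.004,0)),.093,phi('red')))"
```

```text
[-0.0001, 0.2045, 0.0013, -0.0]
```

move_arm --deltas '[[[0,0.006,0,0,0.05],[0,0.012,0,0,0.05],[0,0.018,0,0,0.05],[0,0.024,0,0,0.05],[0,0.03,0,0,0.05],[0,0.04,0,0,0.05],[0,0.05,0,0,0.05],[0,0.06,0,0,0.05],[0,0.07,0,0,0.05],[0,0.08,0,0,0.05],[0,0.09,0,0,0.05],[0,0.1,0,0,0.05]]]'

```text
clock: 13.15
position: [0.5089, -0.0279, 0.0934]
ee_rot: [0.0, 0.686, 0.728, -0.0]
contact_force: [-1.3, 0.1, -1.4]
width: 0.0406
gripper_force: 0.0
```

move_arm --deltas '[[[0,0.009,0,0,0.05],[0,0.018,0,0,0.05],[0,0.027,0,0,0.05],[0,0.036,0,0,0.05],[0,0.045,0,0,0.05],[0,0.053,0,0,0.05],[0,0.058,0,0,0.05],[0,0.063,0,0,0.05],[0,0.068,0,0,0.05],[0,0.073,0,0,0.05],[0,0.078,0,0,0.05],[0,0.083,0,0,0.05]]]'

```text
clock: 14.35
position: [0.5748, -0.024, 0.0935]
ee_rot: [0.0, 0.686, 0.728, 0.0]
contact_force: [-0.0, -0.1, -0.2]
width: 0.0405
gripper_force: 0.0
```

move_arm --deltas '[[[0,0.005,0,0,0.05],[0,0.01,0,0,0.05],[0,0.015,0,0,0.05],[0,0.019,0,0,0.05],[0,0.021,0,0,0.05],[0,0.021,0,0,0.05],[0,0.021,0,0,0.05]]]'

```text
clock: 15.05
position: [0.5912, -0.0229, 0.0934]
ee_rot: [-0.0, 0.686, 0.728, -0.0]
contact_force: [0.0, 0.2, -0.4]
width: 0.0407
gripper_force: 0.0
```

```bash
python3 look.py
python3 - <<'E'
from h import *
import glob,os
f=max(glob.glob('pics/side_*'),key=os.path.getmtime);cv2.imwrite('pics/v2.png',cv2.resize(cv2.imread(f)[140:260,200:360],None,fx=4,fy=4))
E
```

```text
top blue (np.float64(267.5), np.float64(256.5)) (12, 12, 122) [ 0.4254 -0.1042  0.097 ]
top green (np.float64(213.0), np.float64(191.5)) (11, 12, 112) [0.5884 0.038  0.097 ]
side red (np.float64(256.5), np.float64(189.5)) (10, 12, 100) [ 0.5804 -0.0105  0.097 ]
side blue (np.float64(331.5), np.float64(198.5)) (12, 12, 112) [ 0.429  -0.1078  0.097 ]
side green (np.float64(238.5), np.float64(202.0)) (12, 9, 79) [0.575  0.0544 0.097 ]
[ 0.5912 -0.023   0.0935] [0.2736 0.3373 0.1147]
```

View pics/v2.png

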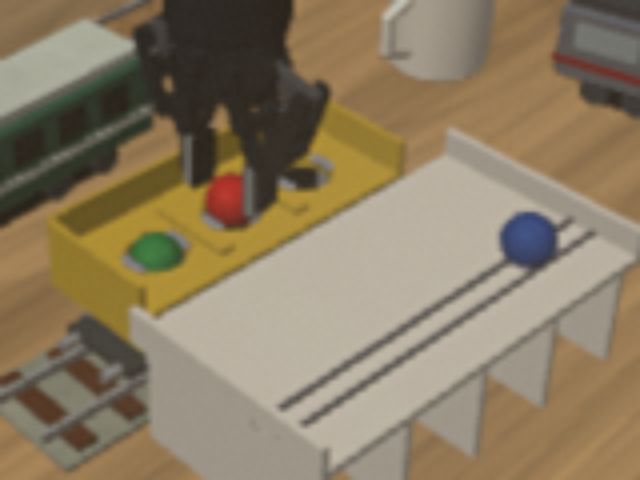

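Green is fully down in its well, at crop (155,250). Red is resting on the middle well's clips at (230,200), which matches the expected pixel. Next: lift, shut, press.

move_arm --deltas '[[[0,0,-0.01,0,0.05],[0,0,-0.03,0,0.05],[0,0,-0.058,0,0.2],[0,-0.002,-0.058,0,1],[0,-0.002,-0.058,0,1],[0,-0.002,-0.058,0,1],[0,-0.002,-0.058,0,1],[0,-0.002,-0.04,0,1],[0,-0.002,-0.023,0,1],[0,-0.002,-0.02,0,1]]]'

```text
clock: 16.15
position: [0.5884, -0.0229, 0.1075]
ee_rot: [-0.002, 0.686, 0.728, -0.001]
contact_force: [0.1, -0.3, 2.2]
width: 0.0001
gripper_force: 1.0
```

Run:
```python
from h import *
im=manip.get_image('side');b=balls(im,ROI['side']);print(b['red'],plane('side',b['red'][0],.085))
s=manip.get_state();print(s['width'],s['position'],s['contact_force'],go(.5898,-.0232,.1035))
```

```text
((np.float64(258.0), np.float64(191.0)), (np.int32(13), np.int32(11), np.int32(109))) [ 0.58521656 -0.02044234  0.085     ]
-0.00020402913321458964 [ 0.58868222 -0.02294244  0.10792488] [-0.52269122  0.26648889  1.68030483] [-0.0004, 0.0014, 0.0055, 0.0]
```

move_arm --deltas '[[[0,0,0.0025,0,1],[0,0,0.005,0,1],[0,0,0.0075,0,1],[0,0,0.0075,0,1]]]'

```text
clock: 16.6
position: [0.5902, -0.0231, 0.104]
ee_rot: [0.001, 0.686, 0.728, 0.0]
contact_force: [-0.7, 0.6, 4.8]
width: 0.0001
gripper_force: 2.3
```

move_arm --deltas '[[[0,0,0.0012,0,1],[0,0,0.0025,0,1],[0,0,0.0025,0,1]]]'

```text
clock: 16.9
position: [0.5902, -0.0231, 0.1022]
ee_rot: [0.001, 0.686, 0.728, 0.0]
contact_force: [-0.2, -0.2, 5.1]
width: 0.0001
gripper_force: 3.0
```

move_arm --deltas '[[[0,0,0.0012,0,1],[0,0,0.0025,0,1],[0,0,0.0025,0,1]]]'

```text
clock: 17.2
position: [0.5904, -0.0231, 0.1004]
ee_rot: [0.001, 0.686, 0.728, 0.001]
contact_force: [-1.0, 0.9, 7.1]
width: -0.0002
gripper_force: 3.6
```

move_arm --deltas '[[[0,0,0.0012,0,1],[0,0,0.0025,0,1],[0,0,0.0025,0,1]]]'

```text
clock: 17.5
position: [0.5905, -0.0232, 0.0987]
ee_rot: [0.001, 0.686, 0.728, 0.001]
contact_force: [-0.9, 1.0, 9.3]
width: -0.0003
gripper_force: 4.1
```

move_arm --deltas '[[[0,0,0.0012,0,1],[0,0,0.0025,0,1],[0,0,0.0025,0,1]]]'

```text
clock: 17.8
position: [0.5908, -0.0229, 0.0967]
ee_rot: [0.001, 0.686, 0.728, 0.001]
contact_force: [-0.6, 1.3, 6.9]
width: 0.0001
gripper_force: 3.6
```

move_arm --deltas '[[[0,0,0.0012,0,1],[0,0,0.0025,0,1],[0,0,0.0025,0,1]]]'

```text
clock: 18.1
position: [0.5908, -0.0239, 0.0947]
ee_rot: [0.002, 0.685, 0.728, 0.0]
contact_force: [-0.4, -1.5, 6.3]
width: -0.0001
gripper_force: 3.6
```

move_arm --deltas '[[[0,0,0.0012,0,1],[0,0,0.0025,0,1],[0,0,0.0025,0,1]]]'

```text
clock: 18.4
position: [0.5906, -0.0234, 0.0921]
ee_rot: [0.001, 0.686, 0.728, 0.0]
contact_force: [1.2, -0.3, 4.8]
width: -0.0002
gripper_force: 2.3
```

move_arm --deltas '[[[0,0,0.0012,0,1],[0,0,0.0025,0,1],[0,0,0.0025,0,1]]]'

```text
clock: 18.7
position: [0.5905, -0.0234, 0.09]
ee_rot: [0.001, 0.686, 0.728, 0.0]
contact_force: [0.0, -0.2, 6.6]
width: -0.0
gripper_force: 3.1
```

move_arm --deltas '[[[0,0,0.0012,0,1],[0,0,0.0012,0,1],[0,0,0.0012,0,1]]]'

```text
clock: 19.0
position: [0.5906, -0.0235, 0.0893]
ee_rot: [0.001, 0.686, 0.728, 0.0]
contact_force: [-1.0, -0.4, 6.0]
width: 0.0001
gripper_force: 3.4
```

move_arm --deltas '[[[0,0,-0.01,0,1],[0,0,-0.04,0,1],[0,0,-0.1,0,1],[0,0,-0.1,0,0.0],[0,0,-0.1,0,0.0]]]'

```text
clock: 19.5
position: [0.5899, -0.023, 0.1694]
ee_rot: [0.001, 0.686, 0.728, 0.0]
contact_force: [-0.3, -0.0, -0.6]
width: 0.0278
gripper_force: 0.0
```

```bash
python3 look.py
python3 - <<'E'
from h import *
print(go(*B['blue'],.165,phi('blue')))
E
```

```text
top blue (np.float64(267.5), np.float64(256.5)) (12, 12, 122) [ 0.4254 -0.1042  0.097 ]
top green (np.float64(213.0), np.float64(191.5)) (11, 12, 112) [0.5884 0.038  0.097 ]
side red (np.float64(257.5), np.float64(192.0)) (12, 9, 76) [ 0.5714 -0.0048  0.097 ]
side blue (np.float64(331.5), np.float64(198.5)) (12, 12, 110) [ 0.429  -0.1078  0.097 ]
side green (np.float64(238.5), np.float64(202.0)) (12, 9, 79) [0.575  0.0544 0.097 ]
[ 0.5885 -0.0228  0.1672] [-0.2524  0.3741 -0.2715]
[-0.0899, -0.2086, 0.0033, -0.0302]
```

Red now shows the same cap (12x9) as green, so it is seated. Blue next.

move_arm --deltas '[[[-0.09,-0.209,0.003,-0.03,0.0],[-0.09,-0.209,0.003,-0.03,0.0],[-0.09,-0.209,0.003,-0.03,0.0],[-0.09,-0.209,0.003,-0.03,0.0],[-0.09,-0.209,0.003,-0.03,0.0],[-0.09,-0.209,0.003,-0.03,0.0],[-0.09,-0.209,0.003,-0.03,0.0]]]'

```text
clock: 20.3
position: [0.428, -0.1048, 0.1657]
ee_rot: [-0.0, 0.662, 0.749, 0.0]
contact_force: [0.3, -0.6, 0.3]
width: 0.0428
gripper_force: 0.0
```

```bash
python3 -c "
from h import *
print(go(*B['blue'],.093,phi('blue')),manip.get_state()['width'])"
```

```text
[0.0004, -0.0022, 0.0908, -0.0001] 0.042756194539594346
```

move_arm --deltas '[[[0,-0.002,0.03,0,0],[0,-0.002,0.06,0,0],[0,-0.002,0.075,0,0],[0,-0.002,0.085,0,0],[0,-0.002,0.0905,0,0],[0,-0.002,0.0905,0,0.05],[0,-0.002,0.0905,0,0.05]]]'

```text
clock: 21.0
position: [0.4262, -0.1052, 0.0941]
ee_rot: [0.0, 0.662, 0.749, 0.0]
contact_force: [0.2, 0.8, 0.4]
width: 0.0407
gripper_force: 0.0
```

```bash
python3 -c "
from h import *
print(go(*np.add(W['blue'],(.004,0.0005)),.093,phi('blue')))"
```

```text
[0.0008, 0.2056, 0.0015, -0.0]
```

move_arm --deltas '[[[0,0.006,0,0,0.05],[0,0.012,0,0,0.05],[0,0.018,0,0,0.05],[0,0.024,0,0,0.05],[0,0.03,0,0,0.05],[0,0.04,0,0,0.05],[0,0.05,0,0,0.05],[0,0.06,0,0,0.05],[0,0.07,0,0,0.05],[0,0.08,0,0,0.05],[0,0.09,0,0,0.05],[0,0.1,0,0,0.05]]]'

```text
clock: 22.2
position: [0.5056, -0.0953, 0.0936]
ee_rot: [-0.0, 0.662, 0.749, -0.0]
contact_force: [0.4, 1.1, -0.1]
width: 0.0404
gripper_force: 0.0
```

move_arm --deltas '[[[0,0.009,0,0,0.05],[0,0.018,0,0,0.05],[0,0.027,0,0,0.05],[0,0.036,0,0,0.05],[0,0.045,0,0,0.05],[0,0.053,0,0,0.05],[0,0.058,0,0,0.05],[0,0.063,0,0,0.05],[0,0.068,0,0,0.05],[0,0.073,0,0,0.05],[0,0.078,0,0,0.05],[0,0.083,0,0,0.05]]]'

```text
clock: 23.4
position: [0.5711, -0.0872, 0.0937]
ee_rot: [0.0, 0.662, 0.749, -0.0]
contact_force: [-0.6, -0.8, -0.5]
width: 0.0406
gripper_force: 0.0
```

move_arm --deltas '[[[0.0005,0.005,0,0,0.05],[0.0005,0.01,0,0,0.05],[0.0005,0.015,0,0,0.05],[0.0005,0.019,0,0,0.05],[0.0005,0.022,0,0,0.05],[0.0005,0.022,0,0,0.05],[0.0005,0.022,0,0,0.05]]]'

```text
clock: 24.1
position: [0.5881, -0.0847, 0.0936]
ee_rot: [-0.0, 0.662, 0.749, -0.0]
contact_force: [0.2, 0.0, 0.0]
width: 0.0405
gripper_force: 0.0
```

```bash
python3 look.py
python3 - <<'E'
from h import *
import glob,os
f=max(glob.glob('pics/side_*'),key=os.path.getmtime);cv2.imwrite('pics/v3.png',cv2.resize(cv2.imread(f)[140:260,200:360],None,fx=4,fy=4))
E
```

```text
top red (np.float64(236.5), np.float64(193.5)) (12, 12, 112) [ 0.5844 -0.0226  0.097 ]
top green (np.float64(213.0), np.float64(191.5)) (11, 12, 111) [0.5884 0.038  0.097 ]
side red (np.float64(257.5), np.float64(192.0)) (12, 9, 77) [ 0.5714 -0.0048  0.097 ]
side blue (np.float64(274.0), np.float64(180.0)) (9, 11, 79) [ 0.578  -0.0705  0.097 ]
side green (np.float64(238.5), np.float64(202.0)) (12, 9, 79) [0.575  0.0544 0.097 ]
[ 0.5881 -0.0846  0.0937] [ 0.2177  0.4734 -0.3566]
```

View pics/v3.png

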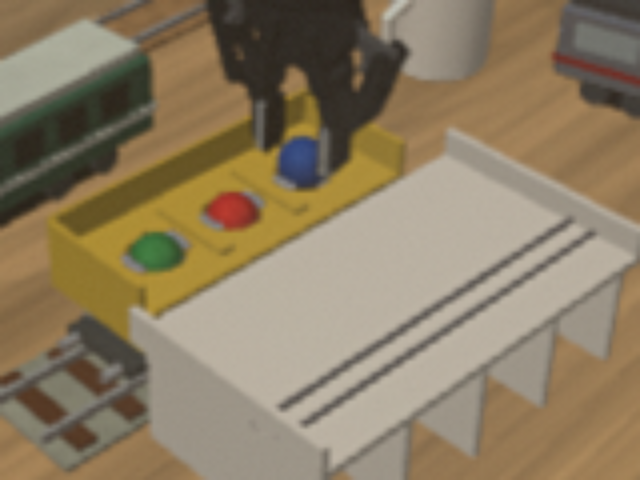

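Red and green are both seated, and blue rests on the last well's clips at crop (303,162), inside the cage. I'll press it the same way.

move_arm --deltas '[[[0,0,-0.01,0,0.05],[0,0,-0.03,0,0.05],[0,0,-0.058,0,0.2],[0,-0.001,-0.058,0,1],[0,-0.001,-0.058,0,1],[0,-0.001,-0.058,0,1],[0,-0.001,-0.058,0,1],[0,-0.001,-0.04,0,1],[0,-0.001,-0.023,0,1],[0,-0.001,-0.02,0,1]]]'

```text
clock: 25.2
position: [0.5861, -0.0845, 0.1076]
ee_rot: [-0.002, 0.662, 0.749, -0.001]
contact_force: [-0.7, 0.3, 1.9]
width: 0.0
gripper_force: 0.8
```

move_arm --deltas '[[[0,0,0.0025,0,1],[0,0,0.005,0,1],[0,0,0.0075,0,1],[0,0,0.0075,0,1]]]'

```text
clock: 25.6
position: [0.5879, -0.0848, 0.1043]
ee_rot: [0.001, 0.662, 0.749, 0.0]
contact_force: [-0.3, 1.2, 4.3]
width: -0.0001
gripper_force: 2.1
```

move_arm --deltas '[[[0,0,0.0012,0,1],[0,0,0.0025,0,1],[0,0,0.0025,0,1]]]'

```text
clock: 25.9
position: [0.5879, -0.0848, 0.1023]
ee_rot: [0.001, 0.662, 0.749, 0.0]
contact_force: [-0.3, 0.9, 5.5]
width: -0.0002
gripper_force: 2.8
```

move_arm --deltas '[[[0,0,0.0012,0,1],[0,0,0.0025,0,1],[0,0,0.0025,0,1]]]'

```text
clock: 26.2
position: [0.588, -0.0849, 0.1006]
ee_rot: [0.001, 0.662, 0.749, 0.0]
contact_force: [-0.4, 1.9, 7.0]
width: -0.0001
gripper_force: 3.4
```

move_arm --deltas '[[[0,0,0.0012,0,1],[0,0,0.0025,0,1],[0,0,0.0025,0,1]]]'

```text
clock: 26.5
position: [0.5882, -0.0849, 0.0988]
ee_rot: [0.001, 0.662, 0.749, 0.001]
contact_force: [-0.5, 0.7, 7.3]
width: 0.0001
gripper_force: 4.0
```

move_arm --deltas '[[[0,0,0.0012,0,1],[0,0,0.0025,0,1],[0,0,0.0025,0,1]]]'

```text
clock: 26.8
position: [0.5884, -0.0858, 0.097]
ee_rot: [0.002, 0.662, 0.749, 0.0]
contact_force: [-1.1, -1.1, 7.7]
width: -0.0003
gripper_force: 3.9
```

move_arm --deltas '[[[0,0,0.0012,0,1],[0,0,0.0025,0,1],[0,0,0.0025,0,1]]]'

```text
clock: 27.1
position: [0.5885, -0.0858, 0.0952]
ee_rot: [0.002, 0.662, 0.749, 0.0]
contact_force: [-0.9, -1.9, 9.3]
width: 0.0
gripper_force: 4.6
```

move_arm --deltas '[[[0,0,0.0012,0,1],[0,0,0.0025,0,1],[0,0,0.0025,0,1]]]'

```text
clock: 27.4
position: [0.5883, -0.0853, 0.0925]
ee_rot: [0.001, 0.662, 0.749, 0.0]
contact_force: [0.2, -0.0, 4.0]
width: -0.0002
gripper_force: 2.1
```

move_arm --deltas '[[[0,0,0.0012,0,1],[0,0,0.0025,0,1],[0,0,0.0025,0,1]]]'

```text
clock: 27.7
position: [0.5882, -0.0852, 0.0901]
ee_rot: [0.001, 0.662, 0.749, 0.0]
contact_force: [0.8, -1.0, 5.9]
width: -0.0004
gripper_force: 2.9
```

It snapped through (9.3 to 4.0 N) and is now on the floor. A last small press, then lift away and check.

move_arm --deltas '[[[0,0,0.0012,0,1],[0,0,0.002,0,1],[0,0,0.002,0,1]]]'

```text
clock: 28.0
position: [0.5882, -0.0853, 0.0887]
ee_rot: [0.001, 0.662, 0.749, 0.0]
contact_force: [0.4, -1.4, 6.8]
width: 0.0001
gripper_force: 3.5
```

move_arm --deltas '[[[0,0,-0.01,0,1],[0,0,-0.04,0,1],[0,0,-0.1,0,1],[0,0,-0.16,0,1],[0,-0.06,-0.2,0,1],[0,-0.12,-0.2,0,1],[0,-0.18,-0.2,0,1],[0,-0.24,-0.2,0,1],[0,-0.24,-0.2,0,1],[0,-0.24,-0.2,0,1]]]'

```text
clock: 29.0
position: [0.3959, -0.1081, 0.2482]
ee_rot: [0.0, 0.663, 0.749, 0.0]
contact_force: [0.3, 0.5, 0.2]
width: 0.0003
gripper_force: 0.0
```

```bash
python3 look.py
python3 - <<'E'
from h import *
import glob,os
f=max(glob.glob('pics/side_*'),key=os.path.getmtime);cv2.imwrite('pics/v4.png',cv2.resize(cv2.imread(f)[60:360],None,fx=1.5,fy=1.5))
E
```

```text
top red (np.float64(236.5), np.float64(193.5)) (12, 12, 113) [ 0.5844 -0.0226  0.097 ]
top blue (np.float64(260.5), np.float64(195.0)) (12, 13, 117) [ 0.5818 -0.0844  0.097 ]
top green (np.float64(250.5), np.float64(243.5)) (20, 38, 196) [ 0.457 -0.061  0.097]
side red (np.float64(257.5), np.float64(192.0)) (12, 9, 76) [ 0.5714 -0.0048  0.097 ]
side blue (np.float64(275.0), np.float64(182.5)) (11, 8, 63) [ 0.5687 -0.064   0.097 ]
side green (np.float64(238.5), np.float64(202.0)) (12, 9, 79) [0.575  0.0544 0.097 ]
[ 0.3978 -0.1084  0.2482] [0.0629 0.581  0.2831]
```

View pics/v4.png

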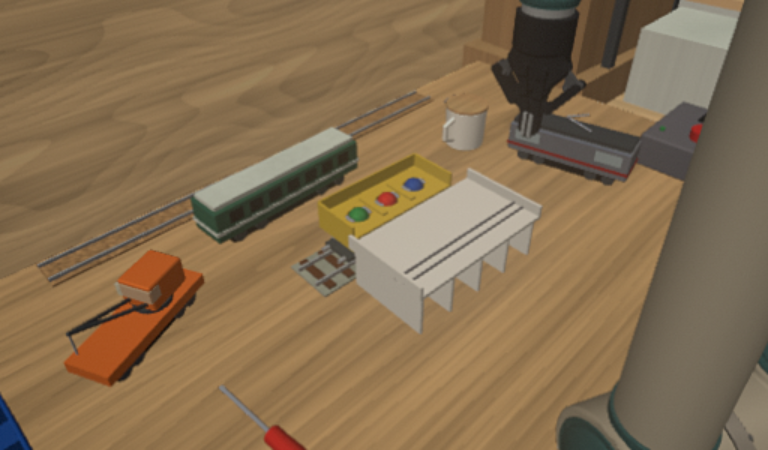

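All three balls sit low in the wells, at (358,214), (387,199) and (413,184). The bystanders are unmoved and the arm is clear.

```bash
python3 -c "
from rig import manip
print(manip.sign_off())"
```

```text
the job is handed in; nothing more can be done
None
```

All three balls were rolled into the wagon's wells and pressed past the clips onto the well floors; the hardest press read about 9.3 N, the other models, pot and screwdriver look unmoved, and I handed the job in at about 29 s (no verdict came back).

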